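# Put the record brush away in the sprung drawer of the booth

### The job

Put the record brush away in the booth's accessory drawer. Press the long red release bar gently so that both of its ends go down evenly and the drawer springs open, lay the brush in the drawer with its bristle side down, then push the drawer shut until it latches and stays shut by itself. Leave the other things where they are.

Things in the scene. Friction and masses are not known exactly. Their poses are not given: they have to be found in the camera images.
- unit: Black flight-case style drawer unit with alloy edging, fixed to the table, 220 mm deep (x), 300 wide (y), 66 high. Origin: centre of its underside. Its own x axis points to the rear; its front (drawer side, own -x) faces roughly towards the robot. The red bar stands along its top, near the front edge.
- drawer (a joint): Drawer travel, m: 0 shut and latched, 0.110 fully open (out of the front, unit's own -x). A spring (4.5 N) pushes it out in half a second; two catches, one under each bar end, hold it and let go only while BOTH bar ends are about 7.5 mm down. Pushed shut, they ride over ramps (peak about 10 N at the front) and snap home at 0; overtravel to a stop at -0.004.
- drawer_front (a point): Middle of the front face of the drawer's alloy pull block (110 mm wide, 22 high, standing 18 mm out of the grey front panel, which is 272 wide, 46 high, lower edge 6 mm over the table), 29 mm above the table; moves with the drawer. When shut this face is 30 mm in front of the unit's body. Axes as the unit's.
- drawer_floor (a point): Point on the drawer's inner floor (11 mm above the table), moving with it. Axes as the unit's. The inside runs from 55 mm in front of this point (own -x) to 69 mm behind it and 115 mm to either side; side walls rise 33 mm. Fully open, this point is the middle of the 110 mm that lie clear of the unit's roof.
- bar_lift (a joint): How far the bar's guide in its middle is pressed down, m: 0 = up (rest), 0.012 = on its stop. It needs about 1.5 N to start and 11 N to reach the stop, and springs back when let go.
- bar_rock (a joint): Rocking of the bar about its middle, rad (limits +-0.05): 0 level (at rest), positive = right end lower. Its return spring has worn off centre, so the spot where it goes down level is unseen, up to 50 mm left or right of the middle. Pressed within about 12 mm of that spot both ends go down; elsewhere the end on the spot's side stays up and the drawer stays caught, however hard you press.
- bar_mid (a point): Middle of the bar's top face, 82 mm above the table at rest. Red plastic bar with a white stripe, 250 mm long (along the unit's y), 22 wide, standing 16 mm proud of the unit's top, 85 mm in front of the unit's centre. Axes as the unit's when level.
- bar_left (a point): Point on the bar's top face 120 mm to the left (own +y of the unit) of its middle; shows how far that end is down.
- bar_right (a point): Point on the bar's top face 120 mm to the right (own -y of the unit) of its middle; shows how far that end is down.
- brush: Record brush, a block 90 mm long (own x), 34 wide (own y), 26 high: white plastic grip on top, black bristle pad (10 mm, firm) below; about 70 g. Origin: centre of its underside; own z points up from the bristles to the grip. It lies on the table left or right of the unit.
- stylus_box: Bystander: small box, black with a pale lid, 70 x 50 x 34 mm, on the table on the other side of the unit from the brush. Leave it. Origin: centre of its underside.
- adapter: Bystander: brass record adapter, a disc 38 mm across, 14 mm high, lying on the middle part of the unit's top. Leave it. Origin: centre of its underside.
- cleaner: Bystander: blue bottle of record cleaner, 40 mm across, 105 mm high, standing on the table beside the unit. Leave it. Origin: centre of its underside.
There are look-alikes about, which are no part of the job. What is shaped like the brush but pink or purple is not meant.

How it is judged:
By the outcome, as a careful person would: the job done as asked, in the order asked, and still so for the second after the job is handed in, with the robot touching nothing.
It also fails if it takes over 72 s, if anything falls off the work surface, if the arm or the gripper's body presses on something with over 40 N, if the wrist force passes 120 N, or if a joint passes its speed limit or range.

### The arm

A 6-joint arm with a two-finger parallel gripper is mounted at the origin on the work surface. World frame = base frame: x ahead of the robot, y to its left, z up, the work surface at z = 0. Lengths are in mm, angles in rad, forces in N, time in s.
With the tool pointing down it reaches from about 300 to 775 mm from the base axis. Payload 14.6 kg.
Tool frame: the origin (TCP) lies at the very end of the fingers, on their centre line; the grasp point (between the pads) lies 19 mm behind it; z points along the fingers, y is the direction in which the jaws open and shut (so a half turn about z gives the same grasp; the last joint's range is limited). The gripper opens to 94 mm and grips with 3 to 60 N. Pads are 16 mm wide; open, the fingers measure 119 mm over their backs; the gripper's body (75 mm by 177 mm) begins 78 mm behind the grasp point.
Start: joints at [-1.243, 0.3, 1.521, -0, 1.321, -0.067], TCP at [211.535, -507.683, 205.446] pointing down, gripper open.
Joint ranges: [-3.03, 3.03], [-0.79, 2.21], [0.23, 2.52], [-1.04, 4.18], [0, 3.07], [-2.55, 2.55]. Speed limits (rad/s): [2.22, 2.22, 2.57, 3.14, 3.14, 3.14].

### API

Orientations are given as [roll, pitch, yaw] about the fixed x, y, z axes, in that order (R = Rz(yaw) Ry(pitch) Rx(roll)).
In Python, from cell import manip gives the robot as it stands.
- The arm moves only by the shell command python3 -m pendant 'ROWS' [FORCE]. ROWS is JSON, a list of rows, each an object with "claw": the finger opening in m, from 0 to 0.094; "delta_pos": the shift along the tool's x, y, z in m, a list of three; "rotation": the turn, a rotation vector about the tool's x, y, z in rad, a list of three. A call has 1 to 10 rows; each row is the pose to reach, as a shift and turn from the pose measured when the call began, along the tool's axes at that moment; what a row does not reach only later rows make up. A row lasts 1/8 s, in which the tool goes at most 62.5 mm and 10.7 degrees, less where a joint would pass 70% of its speed; a pose out of reach is approached as far as the arm can. A call with a gripper value outside its range is refused whole. The fingers move at their own pace and stop on an object; FORCE is the grip in N (left out, the last holds). Time passes only in rows, so rows that repeat a pose let the fingers close. It gives the time, the measured TCP pose, the force and the opening at its end, in the units of the state.
- manip.read_state(): the state, without advancing time (a new reading comes with each control period).
- manip.camera(name): name is "scene" or "top" or "wrist"; returns the picture (420x560x3 uint8, red, green, blue); there is no depth.
- manip.camera_model(name): a dict with "fx", "fy", "cx", "cy" (pixels), "cam_to_world" (4x4, takes a point from camera to world coordinates); the wrist camera has in their place "T_tool_cam" (4x4, takes a point from camera to tool coordinates, whose origin is the TCP and whose axes are the flange's). Camera axes: x right, y up, looking along -z (the intrinsics and any distortion apply to the point x, -y, -z); pixel columns grow to the right and rows downward; lengths in mm; the calibration is good to about 2 mm. A picture is of the moment at which its call begins: read the wrist's pose just before it. camera_model takes no time and is no camera call.
- manip.sign_off(): hands the job in, once; it reports no verdict.
The state is a dict: "clock": time; "joints": joint angles; "qd": joint speeds; "effort": joint torques, N m; "eef_pos": TCP position; "eef_rot": TCP orientation; "wrist_force": force on the tool from outside, world axes, zero at the start; "moment": the same for the moment, N m; "finger_gap": finger opening in mm.
Only numpy, scipy, OpenCV 4.12 (cv2) and the standard library are available. Lean on these libraries where they do the work, as an engineer would, in place of code of your own. Each camera call takes 0.05 s, during which the arm holds its last target.

## Working session

There is one attempt and no reset: what is moved stays moved. The work goes in short steps, Python scripts to look and compute and a shell command to move; the robot and the scene stay as the last step left them, time stands still between calls to the robot, and variables do not carry over. Pictures are saved under pics/ and viewed, and the job is handed in when it is done.

```bash
ls; mkdir -p pics
python3 - <<'E'
from cell import manip
import cv2,numpy as np
s=manip.read_state();print(s)
for n in ("scene","top"):
    im=manip.camera(n);cv2.imwrite(f"pics/{n}0.png",im[:,:,::-1])
    m=manip.camera_model(n);print(n,{k:(np.round(v,4).tolist() if hasattr(v,'__len__') and not isinstance(v,str) else v) for k,v in m.items()})
print(manip.camera_model("wrist"))
E
```

```text
pics
{'clock': 0.0, 'joints': array([-1.24257533e+00,  3.00487025e-01,  1.52159625e+00, -3.38724803e-05,
        1.32068436e+00, -6.65761085e-02]), 'qd': array([-0.00064827,  0.00088295,  0.00071459, -0.00106606,  0.00079532,
       -0.000195  ]), 'effort': array([-5.79673051e-04, -5.31805480e+01, -3.52734554e+01,  7.07484456e-02,
        2.43933289e-02, -8.38829601e-05]), 'eef_pos': array([ 211.45670765, -507.43801241,  204.87117723]), 'eef_rot': array([-3.14041810e+00, -4.54315285e-05,  3.94805477e-01]), 'wrist_force': array([-0.95476884, -0.51223971,  0.59873538]), 'moment': array([-0.01629751,  0.01574776, -0.02095597]), 'finger_gap': 94.47371235418898}
scene {'fx': 491.3416682657227, 'fy': 491.3416682657227, 'cx': 278.691830065004, 'cy': 206.85834542334618, 'cam_to_world': [[-0.2135, -0.6832, 0.6983, 1270.4931], [0.9768, -0.1612, 0.1409, 186.1618], [0.0162, 0.7122, 0.7018, 815.554], [0.0, 0.0, 0.0, 1.0]]}
top {'fx': 394.84398080178187, 'fy': 394.84398080178187, 'cx': 286.4105047302439, 'cy': 209.45208805641485, 'cam_to_world': [[0.0006, 0.9967, -0.0818, 442.6119], [-0.9999, 0.0015, 0.0107, 36.5753], [0.0108, 0.0818, 0.9966, 1143.4972], [0.0, 0.0, 0.0, 1.0]]}
{'fx': 340.10398050560633, 'fy': 340.10398050560633, 'cx': 276.2887501371522, 'cy': 210.06600126271573, 'T_tool_cam': array([[-6.03220853e-04,  9.62344008e-01,  2.71833858e-01,
         7.89319230e+01],
       [ 9.99999414e-01,  8.24954708e-04, -7.01420057e-04,
        -8.32054549e-01],
       [-8.99258010e-04,  2.71833276e-01, -9.62343941e-01,
        -1.79482719e+02],
       [ 0.00000000e+00,  0.00000000e+00,  0.00000000e+00,
         1.00000000e+00]])}
```

View pics/scene0.png

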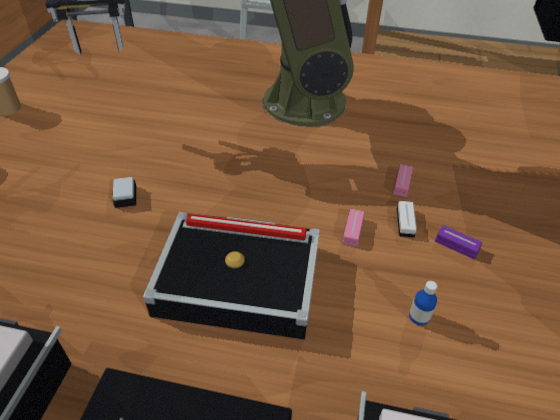

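View pics/top0.png

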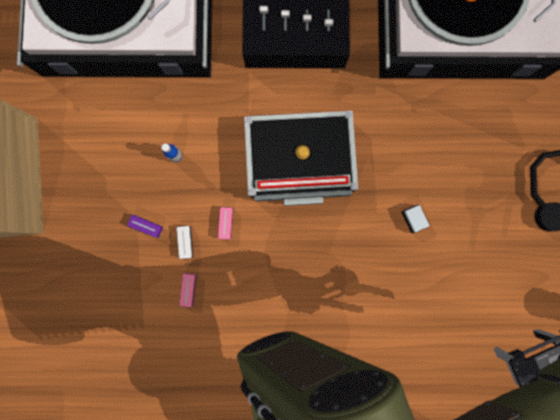

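```bash
cat > h.py <<'E'
import numpy as np,cv2
from cell import manip
from scipy.spatial.transform import Rotation as R
def model(n,st=None):
    m=manip.camera_model(n)
    if n=="wrist":
        T=np.eye(4);T[:3,:3]=R.from_euler('xyz',st['eef_rot']).as_matrix();T[:3,3]=st['eef_pos']
        M=T@np.array(m['T_tool_cam'])
    else: M=np.array(m['cam_to_world'])
    return m,M
def ray(n,uv,st=None):
    m,M=model(n,st)
    d=np.array([(uv[0]-m['cx'])/m['fx'],-(uv[1]-m['cy'])/m['fy'],-1.])
    return M[:3,3],M[:3,:3]@d
def onz(n,uv,z,st=None):
    o,d=ray(n,uv,st);return o+d*(z-o[2])/d[2]
def proj(n,p,st=None):
    m,M=model(n,st);q=M[:3,:3].T@(np.asarray(p)-M[:3,3])
    return np.array([m['cx']+m['fx']*q[0]/-q[2],m['cy']-m['fy']*q[1]/-q[2]])
def tri(a,b):
    (o1,d1),(o2,d2)=a,b
    A=np.stack([d1,-d2],1);t=np.linalg.lstsq(A,o2-o1,rcond=None)[0]
    p,q=o1+d1*t[0],o2+d2*t[1];return (p+q)/2,np.linalg.norm(p-q)
E
python3 - <<'E'
import cv2
from h import *
print([ (k,v.shape if hasattr(v,'shape') else v) for k,v in manip.camera_model('top').items()][:5])
im=cv2.imread('pics/top0.png');sc=cv2.imread('pics/scene0.png')
a=cv2.resize(im[190:320,110:260],None,fx=4,fy=4,interpolation=cv2.INTER_CUBIC)
b=cv2.resize(im[100:210,230:370],None,fx=5,fy=5,interpolation=cv2.INTER_CUBIC)
c=cv2.resize(sc[150:270,330:490],None,fx=4,fy=4,interpolation=cv2.INTER_CUBIC)
for i,x in enumerate((a,b,c)): cv2.imwrite(f'pics/z{i}.png',x)
for n,I in(('top',im),('scene',sc)):
    hsv=cv2.cvtColor(I,cv2.COLOR_BGR2HSV)
    for nm,lo,hi in(('red',(0,190,60),(8,255,255)),('red2',(174,190,60),(180,255,255)),('white',(0,0,150),(180,60,255)),('brass',(15,150,120),(30,255,255)),('blue',(105,150,50),(125,255,255))):
        k=cv2.inRange(hsv,lo,hi)
        c,_=cv2.findContours(k,cv2.RETR_EXTERNAL,cv2.CHAIN_APPROX_NONE)
        for q in c:
            if 40<cv2.contourArea(q)<4000: print(n,nm,cv2.contourArea(q),[np.round(t,1) for t in cv2.minAreaRect(q)])
E
```

```text
[('fx', 394.84398080178187), ('fy', 394.84398080178187), ('cx', 286.4105047302439), ('cy', 209.45208805641485), ('cam_to_world', (4, 4))]
top white 382.0 [array([183.6, 241.9]), array([32.6, 13.2]), np.float64(85.0)]
top white 341.5 [array([417.3, 218.3]), array([23.8, 16.1]), np.float64(65.2)]
top white 139.0 [array([303.5, 200.9]), array([ 4.7, 37.3]), np.float64(86.2)]
top white 71.5 [array([302.5, 181.7]), array([ 1.9, 83.2]), np.float64(86.7)]
top white 40.5 [array([165., 147.]), array([6., 8.]), np.float64(90.0)]
top white 941.5 [array([300.4, 151.9]), array([ 78.6, 110.1]), np.float64(86.7)]
top white 51.5 [array([204.5,  32.5]), array([ 2., 65.]), np.float64(1.0)]
top brass 116.5 [array([302.8, 151.8]), array([12. , 12.7]), np.float64(45.0)]
top blue 68.0 [array([171.2, 152.1]), array([ 9.6, 11.5]), np.float64(41.2)]
scene red 644.5 [array([246. , 226.4]), array([119.1,  11.4]), np.float64(7.1)]
scene white 240.5 [array([405.5, 414. ]), array([10., 51.]), np.float64(90.0)]
scene white 74.5 [array([361.7, 405.1]), array([ 4. , 28.3]), np.float64(7.1)]
scene white 41.5 [array([ 51.7, 335.3]), array([ 3.1, 22.5]), np.float64(31.6)]
scene white 528.5 [array([ 12. , 347.5]), array([43., 24.]), np.float64(90.0)]
scene white 67.0 [array([431., 285.]), array([ 8., 10.]), np.float64(90.0)]
scene white 1108.5 [array([235.9, 263.7]), array([155.6,  91.3]), np.float64(7.9)]
scene white 170.5 [array([245.5, 223.6]), array([109.9,   2.6]), np.float64(7.1)]
scene white 387.0 [array([163.9, 254.9]), array([ 6.8, 91.3]), np.float64(23.2)]
scene white 384.5 [array([406.8, 215.5]), array([30.3, 14.8]), np.float64(84.8)]
scene white 317.0 [array([122., 187.]), array([20., 18.]), np.float64(90.0)]
scene white 62.5 [array([ 4., 73.]), array([12.,  8.]), np.float64(90.0)]
scene white 165.0 [array([359.3,   9.6]), array([14.4, 21.5]), np.float64(8.1)]
scene blue 303.0 [array([425.1, 300.9]), array([21.4, 18.2]), np.float64(24.4)]
```

```bash
sleep 1
```

```text
(no output)
```

View pics/z0.png

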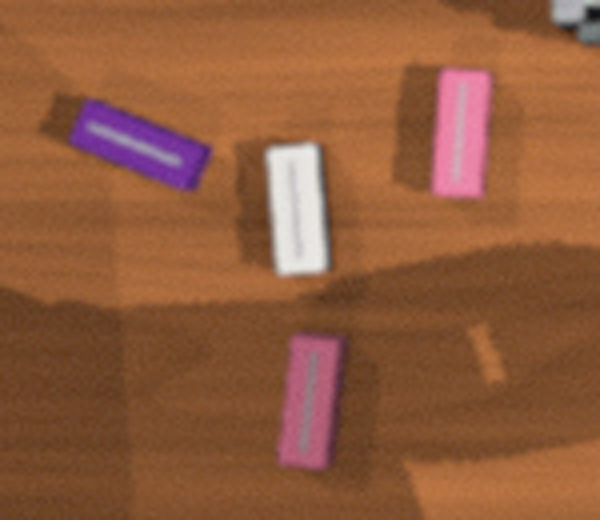

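View pics/z1.png

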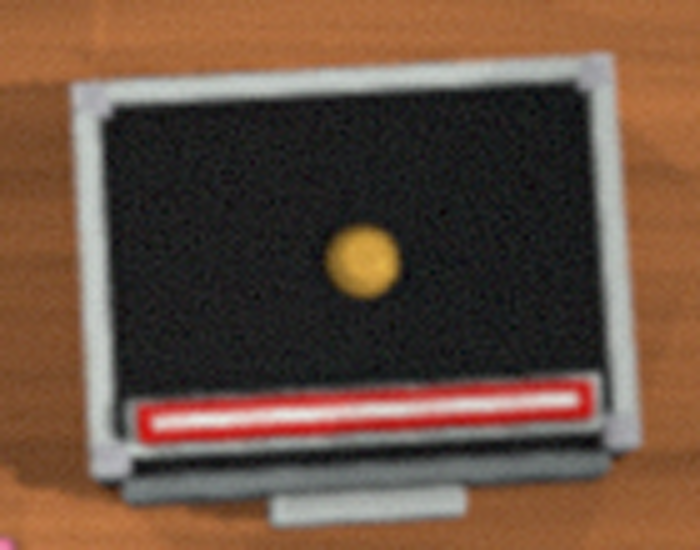

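View pics/z2.png

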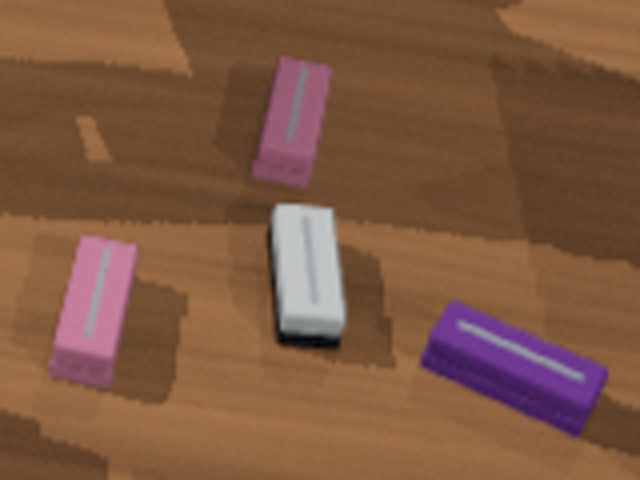

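Run:
```python
from h import *
np.set_printoptions(suppress=True,precision=1)
def ends(c,L,ang):
    a=np.deg2rad(ang);v=np.array([np.cos(a),np.sin(a)])*L/2;return c-v,c+v
c=np.array([302.5,181.7]);e=ends(c,83.2,86.7-90)
P=[onz('top',x,82) for x in e];print('bar top',P,onz('top',c,82),np.linalg.norm(P[0]-P[1]),np.arctan2(*(P[0]-P[1])[[1,0]]))
c=np.array([245.5,223.6]);e=ends(c,109.9,7.1)
P=[onz('scene',x,82) for x in e];print('bar scene',P,onz('scene',c,82),np.linalg.norm(P[0]-P[1]),np.arctan2(*(P[1]-P[0])[[1,0]]))
print('bar tri',tri(ray('top',(302.5,181.7)),ray('scene',(245.5,223.6))))
print('brush top',onz('top',(183.6,241.9),26),onz('scene',(406.8,215.5),26))
e=ends(np.array([183.6,241.9]),32.6,85.0);P=[onz('top',x,26) for x in e];print(P,np.linalg.norm(P[0]-P[1]))
print('tri',tri(ray('top',(183.6,241.9)),ray('scene',(406.8,214.5))))
print('adapter',onz('top',(302.8,151.8),80));print('box',onz('top',(417.3,218.3),34))
print('pull',onz('top',(303.5,200.9),40))
print('pink',onz('top',(225,223),26))
print('pink2',onz('top',(188,290),26),'purple',onz('top',(145,226),26))
print('cleaner',onz('top',(171.2,152.1),80))
print('unit centre',onz('top',(300.4,151.9),66))
```

```text
bar top [array([598.6,  94.2,  82. ]), array([ 612.2, -131.5,   82. ])] [605.4 -18.5  82. ] 226.02759948572492 1.6311403294544107
bar scene [array([ 611.2, -132.2,   82. ]), array([597.1,  95.6,  82. ])] [604.1 -17.   82. ] 228.1684897524141 1.6322117178278055
bar tri (array([605. , -17.6,  82.9]), np.float64(1.6526248226011653))
brush top [442.3 313.7  26. ] [445.5 315.8  26. ]
[array([488. , 318.7,  26. ]), array([396.9, 308.8,  26. ])] 91.58582787206588
tri (array([442.2, 314.8,  25.7]), np.float64(1.9038712992209612))
adapter [688.2 -19.6  80. ]
box [ 509.1 -345.1   34. ]
pull [557.3 -23.3  40. ]
pink [495.6 198.2  26. ]
pink2 [308.8 298.6  26. ] purple [486.9 423.2  26. ]
cleaner [686.3 339.4  80. ]
unit centre [691.2 -13.7  66. ]
```

```bash
cat >> h.py <<'E'
def goal(p,yaw,tilt=None):
    s=manip.read_state();R0=R.from_euler('xyz',s['eef_rot']);R1=R.from_euler('xyz',[np.pi,0,yaw])
    d=R0.inv().apply(np.array(p)-s['eef_pos'])/1000
    r=(R0.inv()*R1).as_rotvec()
    print('pos',s['eef_pos'].round(1),'rot',s['eef_rot'].round(3),'F',s['wrist_force'].round(1),'t',s['clock'],'gap',round(s['finger_gap'],1))
    print('delta',d.round(4),'rotvec',r.round(3))
U=0.061;BAR=np.array([604.9,-17.8]);ux=np.array([np.cos(U),np.sin(U)]);uy=np.array([-np.sin(U),np.cos(U)])
E
python3 -c "
from h import *
goal([604.9,-17.8,120],U)"
```

```text
pos [ 211.5 -507.5  205. ] rot [-3.141 -0.     0.395] F [0.  0.3 0.4] t 0.1 gap 93.6
delta [ 0.5515 -0.3006  0.0853] rotvec [-0.001  0.     0.334]
```

```bash
python3 -m pendant '[{"claw":0,"delta_pos":[0.5515,-0.3006,0.03],"rotation":[0,0,0.334]},{"claw":0,"delta_pos":[0.5515,-0.3006,0.03],"rotation":[0,0,0.334]},{"claw":0,"delta_pos":[0.5515,-0.3006,0.03],"rotation":[0,0,0.334]},{"claw":0,"delta_pos":[0.5515,-0.3006,0.03],"rotation":[0,0,0.334]},{"claw":0,"delta_pos":[0.5515,-0.3006,0.03],"rotation":[0,0,0.334]},{"claw":0,"delta_pos":[0.5515,-0.3006,0.03],"rotation":[0,0,0.334]},{"claw":0,"delta_pos":[0.5515,-0.3006,0.03],"rotation":[0,0,0.334]},{"claw":0,"delta_pos":[0.5515,-0.3006,0.03],"rotation":[0,0,0.334]},{"claw":0,"delta_pos":[0.5515,-0.3006,0.03],"rotation":[0,0,0.334]},{"claw":0,"delta_pos":[0.5515,-0.3006,0.0853],"rotation":[0,0,0.334]}]' 20
python3 -c "
from h import *
goal([604.9,-17.8,90],U)"
```

```text
clock: 1.35
eef_pos: [593.7, -32.6, 139.7]
eef_rot: [-3.141, -0.004, 0.062]
wrist_force: [0.9, -0.9, -0.6]
finger_gap: 0.6
pos [593.7 -32.6 139.7] rot [-3.141 -0.004  0.062] F [ 0.9 -0.9 -0.6] t 1.35 gap 0.6
delta [ 0.0119 -0.0141  0.0498] rotvec [-0.    -0.004  0.001]
```

```bash
python3 -m pendant '[{"claw":0,"delta_pos":[0.0119,-0.0141,0.025],"rotation":[0,-0.004,0]},{"claw":0,"delta_pos":[0.0119,-0.0141,0.050],"rotation":[0,-0.004,0]},{"claw":0,"delta_pos":[0.0119,-0.0141,0.050],"rotation":[0,-0.004,0]},{"claw":0,"delta_pos":[0.0119,-0.0141,0.050],"rotation":[0,-0.004,0]}]'
python3 - <<'E'
from h import *
goal([604.9,-17.8,82],U)
cv2.imwrite('pics/w1.png',manip.camera('wrist')[:,:,::-1])
E
```

```text
clock: 1.85
eef_pos: [605.2, -18.1, 90.8]
eef_rot: [-3.142, -0.001, 0.062]
wrist_force: [-0.4, 0.7, 0.2]
finger_gap: 0.5
pos [605.2 -18.1  90.8] rot [-3.142e+00 -1.000e-03  6.200e-02] F [-0.4  0.7  0.2] t 1.85 gap 0.5
delta [-0.0003 -0.0003  0.0088] rotvec [-0.    -0.001  0.001]
```

View pics/w1.png

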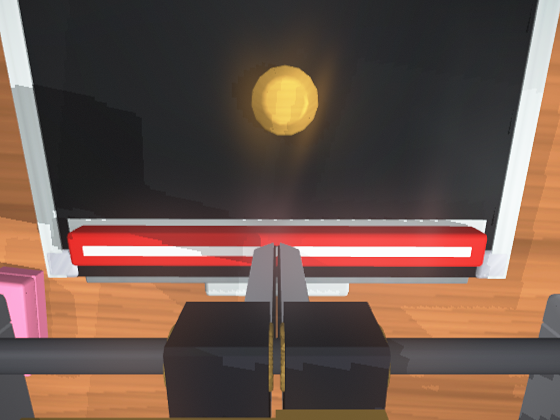

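```bash
cat >> h.py <<'E'
def stripe(im,rows=(190,330)):
    hsv=cv2.cvtColor(im,cv2.COLOR_RGB2HSV)
    red=cv2.inRange(hsv,(0,170,90),(10,255,255))|cv2.inRange(hsv,(170,170,90),(180,255,255))
    red[:rows[0]]=0;red[rows[1]:]=0
    n,l,s,c=cv2.connectedComponentsWithStats(red)
    k=np.zeros_like(red)
    for i in range(1,n):
        if s[i,4]>300:k[l==i]=255
    ys,xs=np.nonzero(k)
    fill=cv2.morphologyEx(k,cv2.MORPH_CLOSE,np.ones((25,25)))
    wh=cv2.inRange(hsv,(0,0,150),(180,80,255))&fill
    n,l,s,c=cv2.connectedComponentsWithStats(wh)
    o=[i for i in range(1,n) if s[i,4]>200]
    x0=min(s[i,0] for i in o);x1=max(s[i,0]+s[i,2]-1 for i in o)
    # subpixel ends, by centroid of end 6 columns rows, and row
    yy,xx=np.nonzero(np.isin(l,o))
    rl=yy[(xx>=x0+3)&(xx<x0+15)].mean();rr=yy[(xx<=x1-3)&(xx>x1-15)].mean()
    # subpixel end columns by mean of row extents
    L=np.median([xx[yy==r].min() for r in np.unique(yy)[2:-2]]);Rr=np.median([xx[yy==r].max() for r in np.unique(yy)[2:-2]])
    return (L,rl),(Rr,rr),(xs.min(),xs.max())
def look(tag):
    st=manip.read_state();im=manip.camera('wrist');cv2.imwrite(f'pics/{tag}.png',im[:,:,::-1])
    l,r,e=stripe(im)
    print(tag,'tcp',st['eef_pos'].round(1),'F',st['wrist_force'].round(1),'t',round(st['clock'],2),'L',np.round(l,1),'R',np.round(r,1),e)
    return st,l,r
def dz(st,uv,P):
    f=lambda z:np.array(proj('wrist',P+np.array([0,0,-z]),st))
    # least squares over z
    g=(f(5)-f(-5))/10;d=np.array(uv)-f(0);return float(d@g/(g@g))
E
python3 - <<'E'
from h import *
st,l,r=look('w2')
P=[onz('wrist',x,82,st) for x in(l,r)]
print(np.round(P,1),np.linalg.norm(P[0]-P[1]),(P[0]+P[1])/2, np.arctan2(*(P[0]-P[1])[[1,0]])-np.pi/2)
np.save('P.npy',P)
E
python3 -m pendant '[{"claw":0,"delta_pos":[0,0,0.009],"rotation":[0,0,0]},{"claw":0,"delta_pos":[0,0,0.012],"rotation":[0,0,0]},{"claw":0,"delta_pos":[0,0,0.012],"rotation":[0,0,0]},{"claw":0,"delta_pos":[0,0,0.012],"rotation":[0,0,0]}]'
python3 - <<'E'
from h import *
P=np.load('P.npy');st,l,r=look('w3');print(dz(st,l,P[0]),dz(st,r,P[1]))
E
```

```text
w2 tcp [605.4 -18.1  91.1] F [-1.3 -0.  -0.1] t 1.9 L [ 83.  250.5] R [470.  251.5] (np.int64(67), np.int64(486))
[[ 598.8   97.5   82. ]
 [ 612.1 -133.    82. ]] 230.83392501081156 [605.48103115 -17.7618531   82.        ] 0.05761415034992812
clock: 2.45
eef_pos: [605.5, -18.2, 79.2]
eef_rot: [3.141, -0.003, 0.061]
wrist_force: [0.5, -0.4, 1.2]
finger_gap: 0.9
w3 tcp [605.5 -18.2  79.2] F [ 0.5 -0.4  1.2] t 2.45 L [ 75.  256.5] R [478.  257.5] (np.int64(58), np.int64(495))
3.476734974233571 3.215687940262128
```

```bash
python3 -m pendant '[{"claw":0,"delta_pos":[0,0,0.003],"rotation":[0,0,0]},{"claw":0,"delta_pos":[0,0,0.003],"rotation":[0,0,0]},{"claw":0,"delta_pos":[0,0,0.003],"rotation":[0,0,0]}]'
python3 - <<'E'
from h import *
P=np.load('P.npy');st,l,r=look('w4');print(dz(st,l,P[0]),dz(st,r,P[1]))
E
```

```text
clock: 2.88
eef_pos: [605.6, -18.2, 76.4]
eef_rot: [3.141, -0.003, 0.061]
wrist_force: [-0.6, -0.2, 4.9]
finger_gap: 0.6
w4 tcp [605.6 -18.2  76.4] F [-0.6 -0.2  4.9] t 2.88 L [ 75.  256.5] R [478. 258.] (np.int64(59), np.int64(494))
6.162017868856396 5.708556087949795
```

View pics/w4.png

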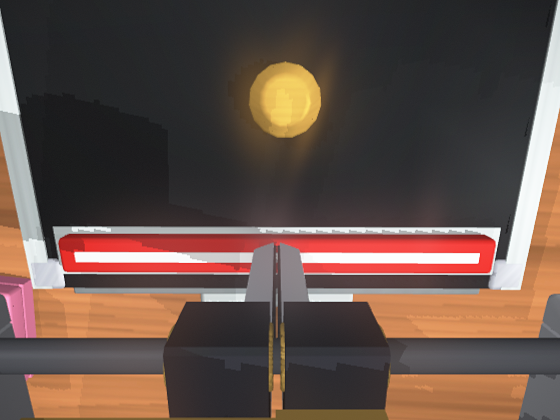

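```bash
python3 -m pendant '[{"claw":0,"delta_pos":[0,0,0.0015],"rotation":[0,0,0]},{"claw":0,"delta_pos":[0,0,0.003],"rotation":[0,0,0]},{"claw":0,"delta_pos":[0,0,0.003],"rotation":[0,0,0]},{"claw":0,"delta_pos":[0,0,0.003],"rotation":[0,0,0]}]'
python3 - <<'E'
from h import *
P=np.load('P.npy');st,l,r=look('w5');print(dz(st,l,P[0]),dz(st,r,P[1]))
E
```

```text
clock: 3.42
eef_pos: [605.7, -18.0, 73.9]
eef_rot: [-3.142, -0.003, 0.061]
wrist_force: [-1.4, 1.0, 8.1]
finger_gap: 0.7
w5 tcp [605.7 -18.   73.9] F [-1.4  1.   8.1] t 3.42 L [ 77.5 255.5] R [480.5 259.5] (np.int64(61), np.int64(497))
10.244805693261602 6.182206768482429
```

View pics/w5.png

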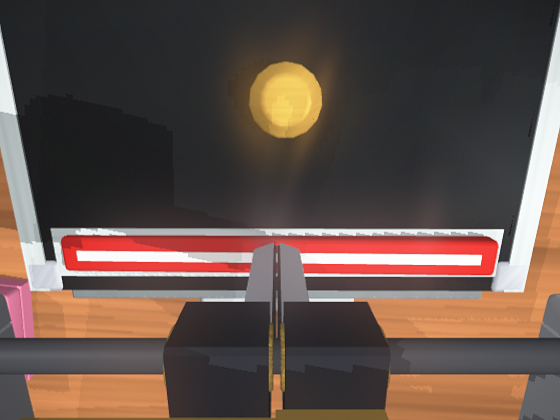

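```bash
python3 -m pendant '[{"claw":0,"delta_pos":[0,0,-0.012],"rotation":[0,0,0]},{"claw":0,"delta_pos":[0,0.025,-0.012],"rotation":[0,0,0]},{"claw":0,"delta_pos":[0,0.025,-0.006],"rotation":[0,0,0]},{"claw":0,"delta_pos":[0,0.025,-0.003],"rotation":[0,0,0]},{"claw":0,"delta_pos":[0,0.025,-0.001],"rotation":[0,0,0]},{"claw":0,"delta_pos":[0,0.025,-0.001],"rotation":[0,0,0]},{"claw":0,"delta_pos":[0,0.025,0.0],"rotation":[0,0,0]},{"claw":0,"delta_pos":[0,0.025,0.0],"rotation":[0,0,0]}]'
python3 - <<'E'
from h import *
P=np.load('P.npy');st,l,r=look('w6');print(dz(st,l,P[0]),dz(st,r,P[1]))
E
```

```text
clock: 4.47
eef_pos: [607.1, -42.4, 74.6]
eef_rot: [3.141, -0.003, 0.062]
wrist_force: [-4.3, -0.8, 9.8]
finger_gap: -0.0
w6 tcp [607.1 -42.4  74.6] F [-4.3 -0.8  9.8] t 4.47 L [ 37.  254.5] R [437.  259.5] (np.int64(20), np.int64(453))
11.02510304389138 5.735025964253213
```

View pics/w6.png

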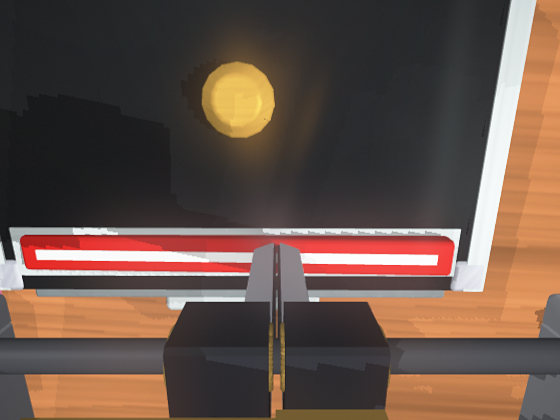

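```bash
python3 -m pendant '[{"claw":0,"delta_pos":[-0.001,0,-0.012],"rotation":[0,0,0]},{"claw":0,"delta_pos":[-0.001,0.019,-0.012],"rotation":[0,0,0]},{"claw":0,"delta_pos":[-0.001,0.019,-0.006],"rotation":[0,0,0]},{"claw":0,"delta_pos":[-0.001,0.019,-0.003],"rotation":[0,0,0]},{"claw":0,"delta_pos":[-0.001,0.019,-0.001],"rotation":[0,0,0]},{"claw":0,"delta_pos":[-0.001,0.019,-0.001],"rotation":[0,0,0]},{"claw":0,"delta_pos":[-0.001,0.019,0.0],"rotation":[0,0,0]},{"claw":0,"delta_pos":[-0.001,0.019,0.0],"rotation":[0,0,0]}]'
python3 - <<'E'
from h import *
P=np.load('P.npy');st,l,r=look('w7');print(dz(st,l,P[0]),dz(st,r,P[1]))
E
```

```text
clock: 5.52
eef_pos: [607.3, -61.7, 74.7]
eef_rot: [3.141, -0.003, 0.062]
wrist_force: [-0.6, -2.1, 5.1]
finger_gap: 0.3
w7 tcp [607.3 -61.7  74.7] F [-0.6 -2.1  5.1] t 5.53 L [  0. 255.] R [402.  256.5] (np.int64(0), np.int64(417))
8.687963278214696 7.462239272196137
```

View pics/w7.png

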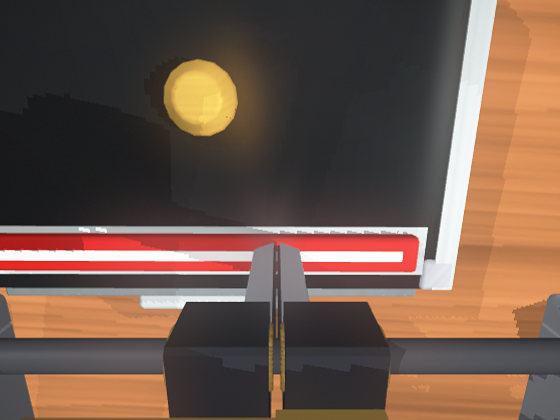

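```bash
python3 -m pendant '[{"claw":0,"delta_pos":[0,0,0.0015],"rotation":[0,0,0]},{"claw":0,"delta_pos":[0,0,0.0025],"rotation":[0,0,0]},{"claw":0,"delta_pos":[0,0,0.0025],"rotation":[0,0,0]}]'
python3 - <<'E'
from h import *
P=np.load('P.npy');st,l,r=look('w8');print(dz(st,l,P[0]),dz(st,r,P[1]))
E
```

```text
clock: 5.95
eef_pos: [607.8, -61.9, 72.5]
eef_rot: [3.14, -0.004, 0.062]
wrist_force: [-1.3, -4.3, 7.7]
finger_gap: 0.4
w8 tcp [607.8 -61.9  72.5] F [-1.3 -4.3  7.7] t 5.95 L [  0. 262.] R [399.  254.5] (np.int64(0), np.int64(414))
9.225757363066332 12.980982330411061
```

View pics/w8.png

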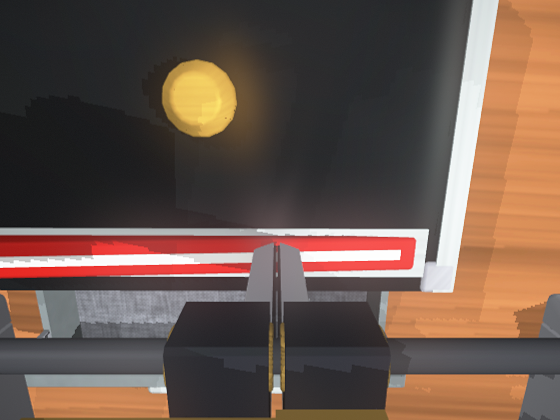

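```bash
python3 -m pendant '[{"claw":0,"delta_pos":[0,0,-0.04],"rotation":[0,0,0]},{"claw":0,"delta_pos":[0,0,-0.08],"rotation":[0,0,0]},{"claw":0,"delta_pos":[0,0,-0.08],"rotation":[0,0,0]}]'
python3 - <<'E'
from h import *
goal([443,314.5,130],0.108)
E
```

```text
clock: 6.38
eef_pos: [608.6, -61.6, 155.1]
eef_rot: [3.139, -0.009, 0.062]
wrist_force: [0.5, 0.7, -0.2]
finger_gap: 0.0
pos [608.6 -61.6 155.1] rot [ 3.139 -0.009  0.062] F [ 0.5  0.7 -0.2] t 6.375 gap 0.0
delta [-0.142  -0.3857  0.023 ] rotvec [ 0.002 -0.009 -0.046]
```

```bash
python3 -m pendant '[{"claw":0.065,"delta_pos":[-0.142,-0.3857,0.023],"rotation":[0.002,-0.009,-0.046]},{"claw":0.065,"delta_pos":[-0.142,-0.3857,0.023],"rotation":[0.002,-0.009,-0.046]},{"claw":0.065,"delta_pos":[-0.142,-0.3857,0.023],"rotation":[0.002,-0.009,-0.046]},{"claw":0.065,"delta_pos":[-0.142,-0.3857,0.023],"rotation":[0.002,-0.009,-0.046]},{"claw":0.065,"delta_pos":[-0.142,-0.3857,0.023],"rotation":[0.002,-0.009,-0.046]},{"claw":0.065,"delta_pos":[-0.142,-0.3857,0.023],"rotation":[0.002,-0.009,-0.046]},{"claw":0.065,"delta_pos":[-0.142,-0.3857,0.023],"rotation":[0.002,-0.009,-0.046]},{"claw":0.065,"delta_pos":[-0.142,-0.3857,0.023],"rotation":[0.002,-0.009,-0.046]},{"claw":0.065,"delta_pos":[-0.142,-0.3857,0.023],"rotation":[0.002,-0.009,-0.046]}]'
python3 - <<'E'
from h import *
st=manip.read_state();cv2.imwrite('pics/w9.png',manip.camera('wrist')[:,:,::-1])
cv2.imwrite('pics/t1.png',cv2.resize(manip.camera('top')[90:290,100:400,::-1],None,fx=2.6,fy=2.6))
goal([443,314.5,12],0.108)
E
```

```text
clock: 7.5
eef_pos: [442.9, 313.9, 129.2]
eef_rot: [3.141, 0.002, 0.108]
wrist_force: [0.1, -0.7, 0.4]
finger_gap: 65.3
pos [443.4 313.5 129.7] rot [3.141e+00 1.000e-03 1.070e-01] F [-0.3  0.2 -0.5] t 7.6 gap 64.5
delta [-0.0002 -0.0011  0.1177] rotvec [ 0.001  0.001 -0.001]
```

View pics/w9.png

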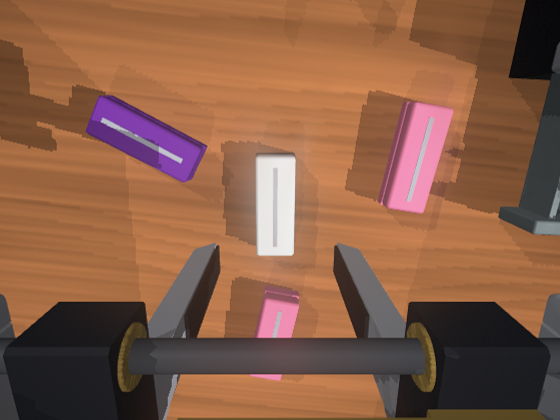

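View pics/t1.png

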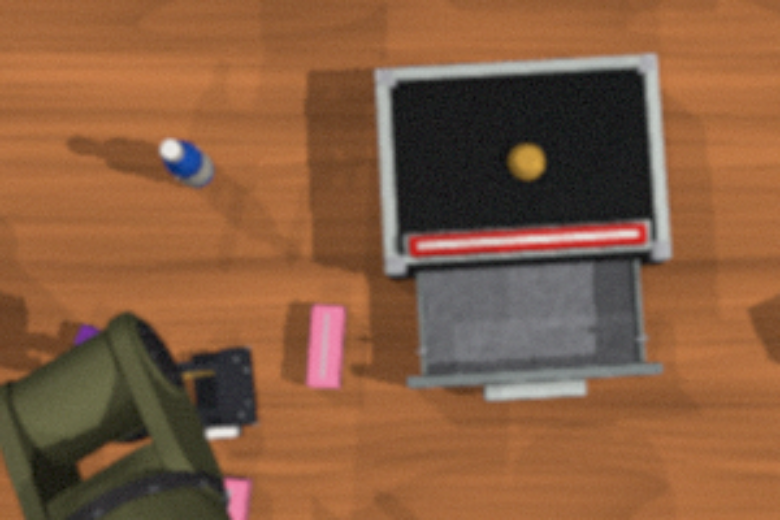

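Run:
```python
from h import *
st=manip.read_state()
im=cv2.imread('pics/w9.png');k=cv2.inRange(cv2.cvtColor(im,cv2.COLOR_BGR2HSV),(0,0,190),(180,40,255));k[280:]=0
c=max(cv2.findContours(k,0,2)[0],key=cv2.contourArea);r=cv2.minAreaRect(c);b=cv2.boxPoints(r);print(r)
w=[onz('wrist',p,26,st) for p in b];print(np.round(w,1),np.mean(w,0))
```

```text
((275.5, 206.0), (98.0, 39.0), 90.0)
[[485.7 335.4  26. ]
 [489.2 303.3  26. ]
 [402.1 292.7  26. ]
 [398.4 327.5  26. ]] [443.85828627 314.71426093  26.        ]
```

```bash
python3 -m pendant '[{"claw":0.065,"delta_pos":[0,-0.001,0.06],"rotation":[0,0,0]},{"claw":0.065,"delta_pos":[0,-0.001,0.1],"rotation":[0,0,0]},{"claw":0.065,"delta_pos":[0,-0.001,0.125],"rotation":[0,0,0]},{"claw":0.065,"delta_pos":[0,-0.001,0.125],"rotation":[0,0,0]},{"claw":0.065,"delta_pos":[0,-0.001,0.125],"rotation":[0,0,0]},{"claw":0.02,"delta_pos":[0,-0.001,0.125],"rotation":[0,0,0]},{"claw":0.02,"delta_pos":[0,-0.001,0.125],"rotation":[0,0,0]},{"claw":0.02,"delta_pos":[0,-0.001,0.125],"rotation":[0,0,0]},{"claw":0.02,"delta_pos":[0,-0.001,0.125],"rotation":[0,0,0]},{"claw":0.02,"delta_pos":[0,-0.001,0.125],"rotation":[0,0,0]}]' 20
python3 -m pendant '[{"claw":0.02,"delta_pos":[0,0,-0.03],"rotation":[0,0,0]},{"claw":0.02,"delta_pos":[0,0,-0.08],"rotation":[0,0,0]},{"claw":0.02,"delta_pos":[0,0,-0.125],"rotation":[0,0,0]},{"claw":0.02,"delta_pos":[0,0,-0.125],"rotation":[0,0,0]},{"claw":0.02,"delta_pos":[0,0,-0.125],"rotation":[0,0,0]}]'
python3 - <<'E'
from h import *
st=manip.read_state();cv2.imwrite('pics/w10.png',manip.camera('wrist')[:,:,::-1])
f=BAR-80*ux;print('floor',f)
goal([f[0],f[1],130],U+np.pi/2)
E
```

```text
clock: 8.85
eef_pos: [443.2, 314.5, 4.9]
eef_rot: [3.141, 0.001, 0.107]
wrist_force: [-0.5, 0.4, 4.7]
finger_gap: 33.8
clock: 9.48
eef_pos: [442.9, 314.3, 128.8]
eef_rot: [3.14, 0.002, 0.107]
wrist_force: [-0.1, -0.5, -0.8]
finger_gap: 34.0
floor [525.04879385 -22.67697415]
pos [442.7 314.2 128.4] rot [3.14e+00 3.00e-03 1.07e-01] F [ 0.7 -1.3 -1.8] t 9.525 gap 34.1
delta [ 0.0458  0.3437 -0.0012] rotvec [-1.000e-03  3.000e-03 -1.525e+00]
```

View pics/w10.png

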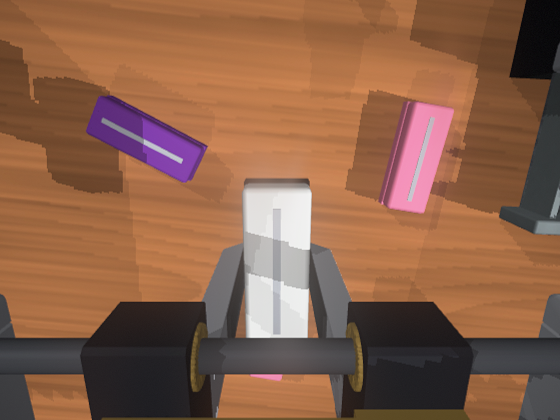

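```bash
python3 -m pendant '[{"claw":0.02,"delta_pos":[0.0458,0.3437,-0.011],"rotation":[0,0,-1.525]},{"claw":0.02,"delta_pos":[0.0458,0.3437,-0.011],"rotation":[0,0,-1.525]},{"claw":0.02,"delta_pos":[0.0458,0.3437,-0.011],"rotation":[0,0,-1.525]},{"claw":0.02,"delta_pos":[0.0458,0.3437,-0.011],"rotation":[0,0,-1.525]},{"claw":0.02,"delta_pos":[0.0458,0.3437,-0.011],"rotation":[0,0,-1.525]},{"claw":0.02,"delta_pos":[0.0458,0.3437,-0.011],"rotation":[0,0,-1.525]},{"claw":0.02,"delta_pos":[0.0458,0.3437,-0.011],"rotation":[0,0,-1.525]},{"claw":0.02,"delta_pos":[0.0458,0.3437,-0.011],"rotation":[0,0,-1.525]},{"claw":0.02,"delta_pos":[0.0458,0.3437,-0.011],"rotation":[0,0,-1.525]},{"claw":0.02,"delta_pos":[0.0458,0.3437,-0.011],"rotation":[0,0,-1.525]}]'
python3 -m pendant '[{"claw":0.02,"delta_pos":[0,0,0],"rotation":[0,0,0]},{"claw":0.02,"delta_pos":[0,0,0],"rotation":[0,0,0]}]'
python3 - <<'E'
from h import *
cv2.imwrite('pics/w11.png',manip.camera('wrist')[:,:,::-1])
f=BAR-80*ux;print('floor',f)
goal([f[0],f[1],17],U+np.pi/2)
E
```

```text
clock: 10.78
eef_pos: [524.5, -22.6, 138.4]
eef_rot: [-3.137, 0.001, 1.631]
wrist_force: [-0.4, -0.2, -0.6]
finger_gap: 33.9
clock: 11.02
eef_pos: [524.3, -22.6, 138.0]
eef_rot: [-3.136, 0.001, 1.629]
wrist_force: [0.7, -1.0, -0.4]
finger_gap: 33.6
floor [525.04879385 -22.67697415]
pos [524.4 -22.5 138.2] rot [-3.136e+00  1.000e-03  1.630e+00] F [-0.3 -0.7 -0.4] t 11.075 gap 33.9
delta [-0.      0.0013  0.1212] rotvec [-0.005  0.001 -0.002]
```

View pics/w11.png

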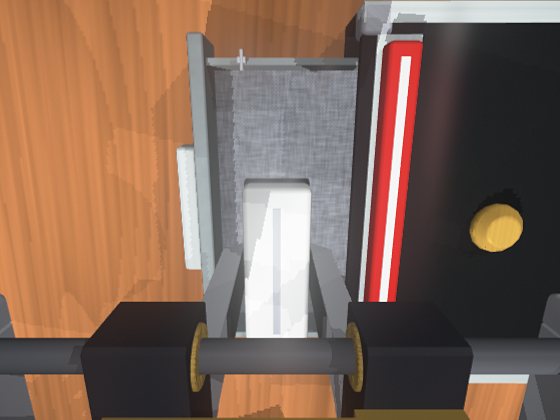

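```bash
python3 - <<'E'
from h import *
st=manip.read_state()
for uv,z in(((209,150),52),((230,170),11),((372,60),66),((345,240),66)): 
    p=onz('wrist',uv,z,st)[:2]-BAR; print(uv,(p@ux).round(1),(p@uy).round(1))
E
python3 -m pendant '[{"claw":0.02,"delta_pos":[0,0.001,0.05],"rotation":[-0.005,0,0]},{"claw":0.02,"delta_pos":[0,0.001,0.09],"rotation":[-0.005,0,0]},{"claw":0.02,"delta_pos":[0,0.001,0.11],"rotation":[-0.005,0,0]},{"claw":0.02,"delta_pos":[0,0.001,0.118],"rotation":[-0.005,0,0]},{"claw":0.02,"delta_pos":[0,0.001,0.121],"rotation":[-0.005,0,0]},{"claw":0.02,"delta_pos":[0,0.001,0.121],"rotation":[-0.005,0,0]},{"claw":0.02,"delta_pos":[0,0.001,0.121],"rotation":[-0.005,0,0]}]'
```

```text
(209, 150) -133.5 53.1
(230, 170) -123.8 30.9
(372, 60) -15.9 115.1
(345, 240) -27.4 -15.9
clock: 11.95
eef_pos: [525.2, -22.7, 17.9]
eef_rot: [3.141, 0.001, 1.63]
wrist_force: [-0.0, 0.6, -0.2]
finger_gap: 33.9
```

```bash
python3 -m pendant '[{"claw":0.02,"delta_pos":[0,0,0.0015],"rotation":[0,0,0]},{"claw":0.02,"delta_pos":[0,0,0.002],"rotation":[0,0,0]},{"claw":0.02,"delta_pos":[0,0,0.002],"rotation":[0,0,0]},{"claw":0.05,"delta_pos":[0,0,0.001],"rotation":[0,0,0]},{"claw":0.05,"delta_pos":[0,0,0.001],"rotation":[0,0,0]},{"claw":0.05,"delta_pos":[0,0,0.001],"rotation":[0,0,0]},{"claw":0.05,"delta_pos":[0,0,-0.03],"rotation":[0,0,0]},{"claw":0.05,"delta_pos":[0,0,-0.08],"rotation":[0,0,0]},{"claw":0.05,"delta_pos":[0,0,-0.13],"rotation":[0,0,0]},{"claw":0.05,"delta_pos":[0,0,-0.13],"rotation":[0,0,0]}]'
python3 - <<'E'
from h import *
cv2.imwrite('pics/w12.png',manip.camera('wrist')[:,:,::-1])
p=BAR-250*ux+85*ux;print('pull face open',p)
q=p-45*ux
goal([q[0],q[1],120],U)
E
```

```text
clock: 13.2
eef_pos: [526.6, -22.7, 151.5]
eef_rot: [3.134, 0.003, 1.63]
wrist_force: [-0.2, 0.9, -1.0]
finger_gap: 50.0
pull face open [440.20688732 -27.85875918]
pos [525.6 -22.6 149. ] rot [3.138e+00 2.000e-03 1.630e+00] F [-0.2 -0.3 -0.4] t 13.25 gap 50.0
delta [-0.0003 -0.1306  0.0286] rotvec [ 4.000e-03 -1.000e-03  1.569e+00]
```

View pics/w12.png

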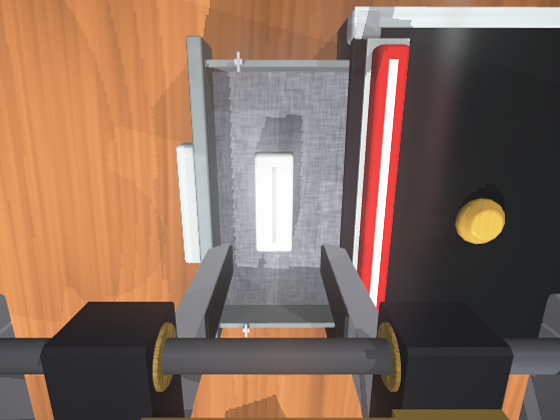

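```bash
python3 -m pendant '[{"claw":0,"delta_pos":[0,-0.13,0.029],"rotation":[0,0,1.569]},{"claw":0,"delta_pos":[0,-0.13,0.029],"rotation":[0,0,1.569]},{"claw":0,"delta_pos":[0,-0.13,0.029],"rotation":[0,0,1.569]},{"claw":0,"delta_pos":[0,-0.13,0.029],"rotation":[0,0,1.569]},{"claw":0,"delta_pos":[0,-0.13,0.029],"rotation":[0,0,1.569]},{"claw":0,"delta_pos":[0,-0.13,0.029],"rotation":[0,0,1.569]},{"claw":0,"delta_pos":[0,-0.13,0.029],"rotation":[0,0,1.569]},{"claw":0,"delta_pos":[0,-0.13,0.029],"rotation":[0,0,1.569]},{"claw":0,"delta_pos":[0,-0.13,0.029],"rotation":[0,0,1.569]},{"claw":0,"delta_pos":[0,-0.13,0.029],"rotation":[0,0,1.569]}]'
python3 - <<'E'
from h import *
cv2.imwrite('pics/w13.png',manip.camera('wrist')[:,:,::-1])
cv2.imwrite('pics/t2.png',cv2.resize(manip.camera('top')[90:290,200:500,::-1],None,fx=2.6,fy=2.6))
p=BAR-165*ux;q=p-45*ux
goal([q[0],q[1],22],U)
E
```

```text
clock: 14.5
eef_pos: [395.3, -30.2, 118.4]
eef_rot: [3.14, -0.001, 0.061]
wrist_force: [0.6, -0.4, -0.9]
finger_gap: 0.4
pos [395.5 -30.2 118.8] rot [ 3.14e+00 -2.00e-03  6.30e-02] F [ 0.1 -0.   0.5] t 14.6 gap 0.2
delta [-0.0004  0.0002  0.0968] rotvec [ 0.002 -0.002  0.002]
```

View pics/w13.png

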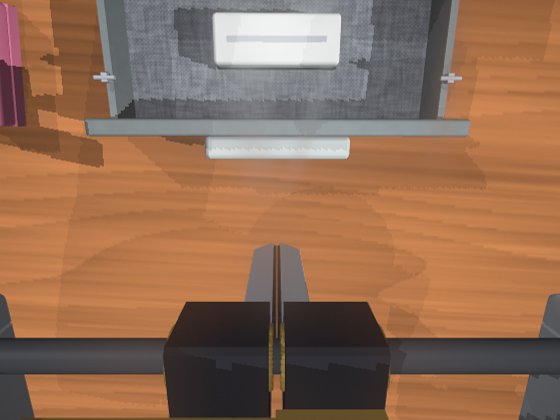

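View pics/t2.png

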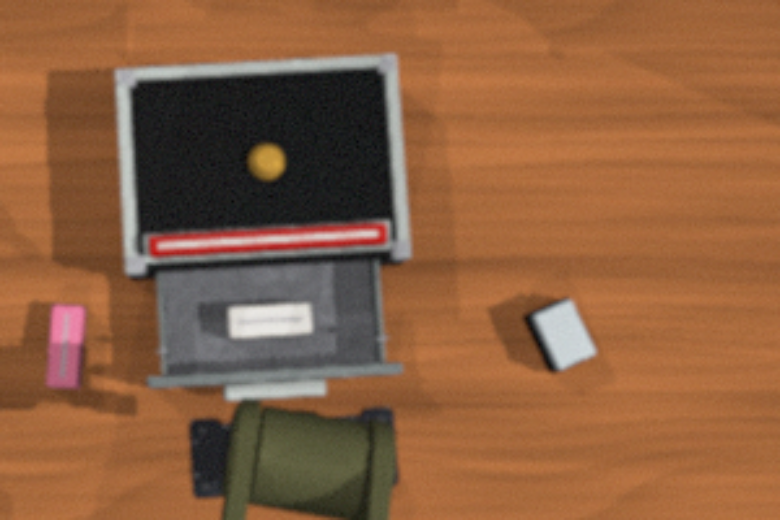

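```bash
python3 -m pendant '[{"claw":0,"delta_pos":[0,0,0.06],"rotation":[0,0,0]},{"claw":0,"delta_pos":[0,0,0.095],"rotation":[0,0,0]},{"claw":0,"delta_pos":[0,0,0.095],"rotation":[0,0,0]},{"claw":0,"delta_pos":[0,0,0.095],"rotation":[0,0,0]},{"claw":0,"delta_pos":[0.02,0,0.095],"rotation":[0,0,0]},{"claw":0,"delta_pos":[0.03,0,0.095],"rotation":[0,0,0]},{"claw":0,"delta_pos":[0.035,0,0.095],"rotation":[0,0,0]},{"claw":0,"delta_pos":[0.04,0,0.095],"rotation":[0,0,0]},{"claw":0,"delta_pos":[0.048,0,0.095],"rotation":[0,0,0]},{"claw":0,"delta_pos":[0.055,0,0.095],"rotation":[0,0,0]}]'
python3 -m pendant '[{"claw":0,"delta_pos":[0.007,0,0],"rotation":[0,0,0]},{"claw":0,"delta_pos":[0.014,0,0],"rotation":[0,0,0]},{"claw":0,"delta_pos":[0.021,0,0],"rotation":[0,0,0]},{"claw":0,"delta_pos":[0.028,0,0],"rotation":[0,0,0]},{"claw":0,"delta_pos":[0.035,0,0],"rotation":[0,0,0]},{"claw":0,"delta_pos":[0.042,0,0],"rotation":[0,0,0]},{"claw":0,"delta_pos":[0.049,0,0],"rotation":[0,0,0]},{"claw":0,"delta_pos":[0.056,0,0],"rotation":[0,0,0]},{"claw":0,"delta_pos":[0.063,0,0],"rotation":[0,0,0]},{"claw":0,"delta_pos":[0.070,0,0],"rotation":[0,0,0]}]'
python3 - <<'E'
from h import *
cv2.imwrite('pics/w14.png',manip.camera('wrist')[:,:,::-1])
p=BAR-55*ux-8*ux
goal([p[0],p[1],24],U)
E
```

```text
clock: 15.85
eef_pos: [450.8, -26.9, 24.0]
eef_rot: [3.14, -0.002, 0.063]
wrist_force: [-4.2, -0.5, 4.0]
finger_gap: 0.8
clock: 17.1
eef_pos: [521.0, -22.7, 24.0]
eef_rot: [3.14, -0.001, 0.062]
wrist_force: [-8.9, -2.8, 4.5]
finger_gap: 0.4
pos [521.6 -22.7  24. ] rot [ 3.14e+00 -2.00e-03  6.30e-02] F [-3.6 -3.2  0.9] t 17.15 gap 0.8
delta [0.0205 0.0002 0.    ] rotvec [ 0.002 -0.002  0.001]
```

View pics/w14.png

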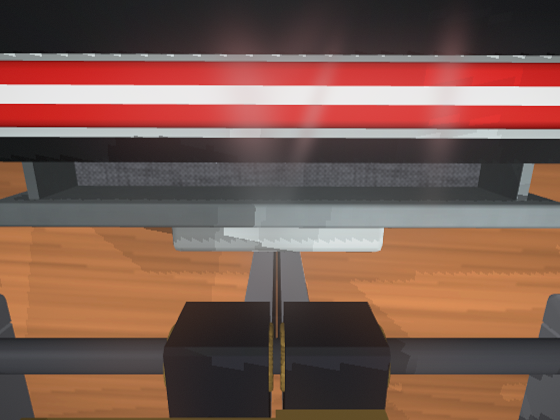

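```bash
python3 -m pendant '[{"claw":0,"delta_pos":[0.005,0,0],"rotation":[0,0,0]},{"claw":0,"delta_pos":[0.010,0,0],"rotation":[0,0,0]},{"claw":0,"delta_pos":[0.014,0,0],"rotation":[0,0,0]},{"claw":0,"delta_pos":[0.017,0,0],"rotation":[0,0,0]},{"claw":0,"delta_pos":[0.020,0,0],"rotation":[0,0,0]},{"claw":0,"delta_pos":[0.021,0,0],"rotation":[0,0,0]},{"claw":0,"delta_pos":[0.021,0,0],"rotation":[0,0,0]}]'
python3 -m pendant '[{"claw":0,"delta_pos":[0.001,0,0],"rotation":[0,0,0]},{"claw":0,"delta_pos":[0.001,0,0],"rotation":[0,0,0]}]'
python3 - <<'E'
from h import *
cv2.imwrite('pics/w15.png',manip.camera('wrist')[:,:,::-1])
E
```

```text
clock: 18.02
eef_pos: [542.3, -21.3, 23.6]
eef_rot: [3.14, -0.001, 0.062]
wrist_force: [-4.5, -1.5, -2.8]
finger_gap: 0.8
clock: 18.27
eef_pos: [543.4, -21.3, 23.5]
eef_rot: [3.14, -0.001, 0.062]
wrist_force: [-3.5, -1.7, -1.2]
finger_gap: 0.5
```

View pics/w15.png

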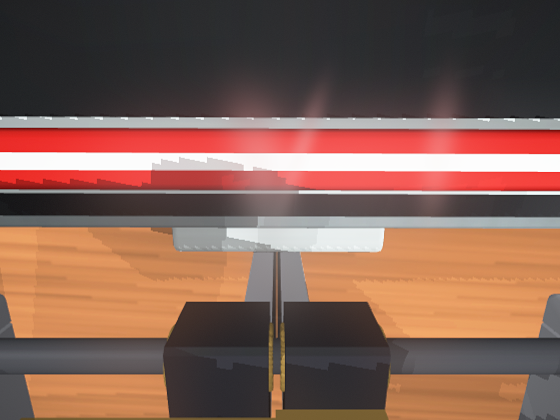

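```bash
python3 -m pendant '[{"claw":0,"delta_pos":[0.0015,0,0],"rotation":[0,0,0]},{"claw":0,"delta_pos":[0.0015,0,0],"rotation":[0,0,0]}]'
python3 -m pendant '[{"claw":0,"delta_pos":[0.0015,0,0],"rotation":[0,0,0]},{"claw":0,"delta_pos":[0.0015,0,0],"rotation":[0,0,0]}]'
```

```text
clock: 18.58
eef_pos: [544.9, -21.2, 23.5]
eef_rot: [3.14, -0.001, 0.062]
wrist_force: [-4.0, -1.8, -0.0]
finger_gap: 0.2
clock: 18.82
eef_pos: [545.9, -21.1, 23.5]
eef_rot: [3.14, 0.0, 0.063]
wrist_force: [-8.5, -2.9, 4.3]
finger_gap: 0.6
```

```bash
python3 -m pendant '[{"claw":0,"delta_pos":[0.0015,0,0],"rotation":[0,0,0]},{"claw":0,"delta_pos":[0.0015,0,0],"rotation":[0,0,0]}]'
python3 -m pendant '[{"claw":0,"delta_pos":[0.001,0,0],"rotation":[0,0,0]},{"claw":0,"delta_pos":[0.001,0,0],"rotation":[0,0,0]}]'
```

```text
clock: 19.08
eef_pos: [545.9, -21.1, 23.5]
eef_rot: [3.14, 0.004, 0.063]
wrist_force: [-15.4, -3.1, 9.1]
finger_gap: 0.5
clock: 19.32
eef_pos: [545.9, -21.1, 23.6]
eef_rot: [3.14, 0.007, 0.063]
wrist_force: [-12.7, -2.5, 7.4]
finger_gap: 0.5
```

```bash
python3 -m pendant '[{"claw":0,"delta_pos":[-0.004,0,0],"rotation":[0,0,0]},{"claw":0,"delta_pos":[-0.01,0,0],"rotation":[0,0,0]},{"claw":0,"delta_pos":[-0.03,0,0],"rotation":[0,0,0]},{"claw":0,"delta_pos":[-0.08,0,0],"rotation":[0,0,0]},{"claw":0,"delta_pos":[-0.14,0,0],"rotation":[0,0,0]},{"claw":0,"delta_pos":[-0.15,0,-0.06],"rotation":[0,0,0]},{"claw":0,"delta_pos":[-0.15,0,-0.12],"rotation":[0,0,0]},{"claw":0,"delta_pos":[-0.15,0,-0.12],"rotation":[0,0,0]},{"claw":0,"delta_pos":[-0.15,0,-0.12],"rotation":[0,0,0]}]'
python3 - <<'E'
from h import *
cv2.imwrite('pics/s3.png',manip.camera('scene')[:,:,::-1])
cv2.imwrite('pics/t3.png',cv2.resize(manip.camera('top')[90:290,130:430,::-1],None,fx=2.6,fy=2.6))
st=manip.read_state();print(st['clock'],st['wrist_force'])
E
```

```text
clock: 20.45
eef_pos: [396.9, -30.2, 144.3]
eef_rot: [3.14, 0.006, 0.063]
wrist_force: [0.3, 0.2, -1.1]
finger_gap: 0.4
20.55 [ 0.09560713 -0.17930298  0.04920499]
```

View pics/s3.png

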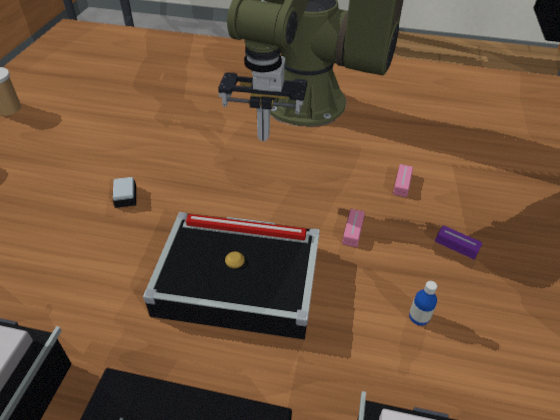

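View pics/t3.png

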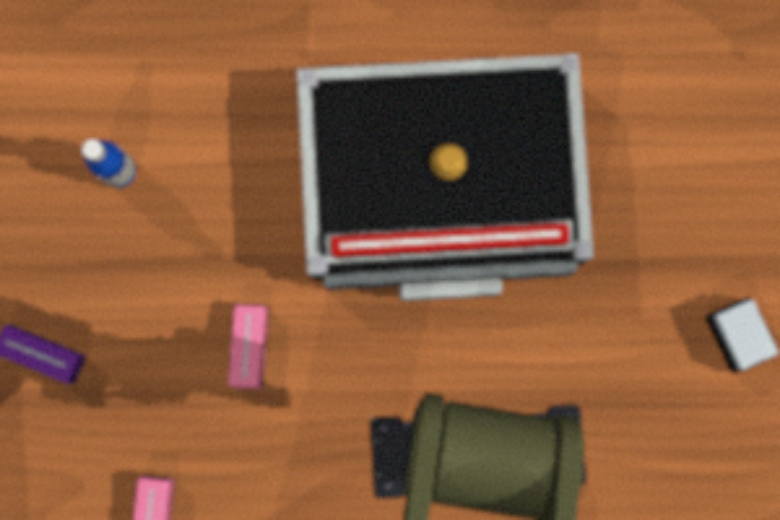

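```bash
python3 -m pendant '[{"claw":0,"delta_pos":[0,0,0],"rotation":[0,0,0]},{"claw":0,"delta_pos":[0,0,0],"rotation":[0,0,0]},{"claw":0,"delta_pos":[0,0,0],"rotation":[0,0,0]},{"claw":0,"delta_pos":[0,0,0],"rotation":[0,0,0]}]'
python3 - <<'E'
from h import *
im=manip.camera('top');k=cv2.inRange(cv2.cvtColor(im,cv2.COLOR_RGB2HSV),(0,0,150),(180,60,255))
for q in cv2.findContours(k,0,1)[0]:
    r=cv2.minAreaRect(q)
    if abs(r[0][0]-303)<8 and 195<r[0][1]<250 and cv2.contourArea(q)>60: print(r)
print(manip.sign_off())
E
```

```text
clock: 21.05
eef_pos: [396.5, -30.2, 143.4]
eef_rot: [3.141, 0.009, 0.063]
wrist_force: [0.3, -0.7, -0.8]
finger_gap: 0.4
((303.490966796875, 200.80996704101562), (5.089471340179443, 37.2435188293457), 87.27368927001953)
the job is handed in; nothing more can be done
None
```

The record brush is in the accessory drawer, bristle side down, and the drawer is shut and holding by itself. I handed the job in at about 21 s.

- **Release bar:** Presses at the middle and 25 mm right of it only tilted the bar, left end down, and the drawer stayed caught. About 44 mm right of the middle both ends went down nearly level and the drawer sprang fully open. As it opened, the right end measured about 4 mm lower than the left. That reading is rough because the left end was cut off in the picture. The wrist readings I took while pressing were under about 11 N.
- **Brush:** I gripped it by its white handle at 20 N and laid it flat in the middle of the drawer. The wrist and top pictures showed it lying grip up and clear of the walls.
- **Drawer:** I pushed it past its latch to the stop, reading about 18 N in all at most, then backed off.
- **Last checks:** About 1.7 s after I let go, the pull block was within 0.1 pixel of where it began, with the arm clear and no contact force. The box, adapter, bottle and look-alikes appear unmoved in the top and scene pictures. I did not measure their positions again.

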